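# Walk a heavy jig block round to face the fence

## Task

Push the blue jig block round by its corners, first one and then the opposite one, so that it turns on roughly the same spot, clear of the fence, until one of its long sides (either will do) faces the aluminium fence squarely. Then push it straight up flat against the fence, between the red ends, and draw the fingers back. Only push it, never grip or lift it, and leave everything else on the bench where it is.

Things in the scene. Friction and masses are not known exactly. Their poses are not given: they have to be found in the camera images.
- block: Heavy blue aluminium jig block (0.8-1 kg, too wide to grip), 96 (x) x 130 (y) x 35 mm high, a phone frame sunk in its top. Origin: centre of its underside, at z = 3 mm on the mat. Long sides: +x and -x faces, 48 mm from the origin; ends: +y, -y, 65 mm. Same after a half turn. Starts 40-90 deg out of square, either way. Sliding takes 4-7 N (dry friction); a push near a corner turns and shifts it.
- fence: Fixed aluminium stop bar on the 3 mm thick beige mat, 20 (x) x 280 (y) x 25 mm high, last 25 mm of each end red. Origin: centre of its underside. Working face: x = -10 mm, robot's side; a block flat against it has its origin at x = -58 mm in this frame. The block starts 125-145 mm from the bar's centre line, opposite its middle.
- phone: Bystander: black phone lying flat on the mat, 150 x 72 x 9 mm, origin at the centre of its underside.
- driver: Bystander: screwdriver with a red handle, 160 mm long, lying on the mat along its own x.
- tray: Bystander: open yellow parts tray, 50 x 90 x 20 mm, behind the fence, origin at the centre of its underside.
- flux: Bystander: small amber bottle, 28 mm in diameter, 55 mm high, standing behind the fence, origin at the centre of its underside.
- battery: Bystander: flat dark battery cell, 80 x 40 x 6 mm, on the mat beyond the phone, origin at the centre of its underside.
Mind the look-alikes: they are no part of the job. What is shaped like the block but brown, green or turquoise is not meant.

How it is judged:
By the outcome, as a careful person would: the job done as asked, in the order asked, and still so for the second after the job is handed in, with the robot touching nothing.
It also fails if it takes over 72 s, if anything falls off the work surface, if the arm or the gripper's body presses on something with over 40 N, if the wrist force passes 120 N, or if a joint passes its speed limit or range.

## Robot

A 7-joint arm with a two-finger parallel gripper is mounted at the origin on the work surface. World frame = base frame: x ahead of the robot, y to its left, z up, the work surface at z = 0. Lengths are in m, angles in rad, forces in N, time in s.
With the tool pointing down it reaches from about 0.425 to 0.925 m from the base axis. Payload 6.8 kg.
Tool frame: the origin (TCP) lies on the front face of the gripper's body, between the roots of the fingers; the fingertips stand 73 mm ahead of it and the grasp point (between the pads) lies 54 mm ahead of it; z points along the fingers, y is the line along which they close (so a half turn about z gives the same grasp; the last joint's range is limited). The gripper opens to 85 mm and grips with 20 to 120 N. Pads are 22 mm wide; open, the fingers measure 114 mm over their backs; the gripper's body (76 mm by 85 mm) begins 54 mm behind the grasp point. The pads swing forward as they close: fully open they stand 13 mm farther back than shut.
Start: joints at [-0.108, 0.477, 0.022, 1.555, -0.011, 1.109, -0.083], TCP at [0.675, 0, 0.304] pointing down, gripper open.
Joint ranges: [-2.96, 2.96], [-0.34, 2.1], [-1.41, 1.46], [0.24, 2.44], [-1.37, 4.51], [0.17, 1.92], [-2.96, 2.96]. Speed limits (rad/s): [2.39, 2.39, 3.14, 3.14, 3.14, 3.14, 3.14].

## Interface

Orientations are given as a unit quaternion [w, x, y, z].
In Python, from station import bot, optics gives the robot as it stands.
- The arm moves only by the tool drive_tool, never from a script. Its argument "deltas" is a list of rows, each an object with "gripper": the closure in counts, from 0 (fully open) to 255 (shut); "offset": the shift along the tool's x, y, z in units of 1000 mm (1.0 is 1000 mm), a list of three; "angular": the turn, a rotation vector about the tool's x, y, z in units of 45 degrees (1.0 is 45 degrees), a list of three. In form: [{"gripper": gripper, "offset": [dx, dy, dz], "angular": [rx, ry, rz]}, ...]. A call has 1 to 5 rows; each row is the pose to reach, as a shift and turn from the pose commanded when the call began, along the tool's axes at that moment; what a row does not reach only later rows make up. A row lasts 1/10 s, in which the tool goes at most 50 mm and 8.59 degrees, less where a joint would pass 70% of its speed; a pose out of reach is approached as far as the arm can. A call with a number of a shift or a turn outside -1 to 1 is refused whole. A call with a gripper value outside its range is refused whole. The fingers move at their own pace and stop on an object; "grip_force" is the grip in N (left out, the last holds). Time passes only in rows, so rows that repeat a pose let the fingers close. It gives the time, the measured TCP pose, the force, the opening and the grip force at its end, in the units of the state.
- bot.get_obs(): the state, without advancing time (a new reading comes with each control period).
- optics.read_camera(name): name is "scene" or "side" or "wrist"; returns the picture (420x560x3 uint8, blue, green, red); there is no depth.
- optics.camera_model(name): a dict with "fx", "fy", "cx", "cy" (pixels), "cam_to_world" (4x4, takes a point from camera to world coordinates). Camera axes: x right, y up, looking along -z (the intrinsics and any distortion apply to the point x, -y, -z); pixel columns grow to the right and rows downward; lengths in m; the calibration is good to about 2 mm. The wrist camera is an equidistant fisheye: a pixel r from the principal point sees the ray r / f radians off the axis. A picture is of the moment at which its call begins: read the wrist's pose just before it. camera_model takes no time and is no camera call; for the wrist camera it gives the pose at the moment of the call.
- bot.hand_in(): hands the job in; it is judged then, once.
The state is a dict: "t": time; "q": joint angles; "joint_vel": joint speeds; "joint_torque": joint torques, N m; "eef_pos": TCP position; "tool_rot": TCP orientation; "contact_force": force on the tool from outside, world axes, zero at the start; "torque": the same for the moment, N m; "gripper_width": opening from 0.0 (shut) to 1.0 (fully open); "grasp_force": force on a finger pad.
Only numpy, scipy, OpenCV 4.12 (cv2) and the standard library are available. Lean on these libraries where they do the work, as an engineer would, in place of code of your own. Each camera call takes 0.05 s, during which the arm holds its last target. There are 200 camera calls.

## Working session

There is one attempt and no reset: what is moved stays moved. The work goes in short steps, Python scripts to look and compute and a tool call to move; the robot and the scene stay as the last step left them, time stands still between calls to the robot, and variables do not carry over. Pictures are saved under pics/ and viewed, at most 10 in all, crops included, and the job is handed in when it is done.

Besides the shell and the picture viewer there is one more tool, called after "Request:" as name(argument=value, ...), one argument or row to a line, values as JSON. drive_tool: Moves the arm, as the interface text tells. Its arguments: {"type":"object","properties":{"deltas":{"type":"array"},"grip_force":{"type":"number"}},"required":["deltas"]}

```bash
ls; mkdir -p pics
python3 - <<'E'
from station import bot, optics
import cv2,numpy as np
o=bot.get_obs();print(o)
for n in("scene","side"):
    im=optics.read_camera(n);cv2.imwrite(f"pics/{n}0.png",im);m=optics.camera_model(n);print(n,m)
E
```

```text
pics
{'t': 0.0, 'q': array([-0.10812735,  0.4778043 ,  0.02232753,  1.5564818 , -0.01149579,
        1.1092863 , -0.08308254]), 'joint_vel': array([ 0.00072421,  0.00043057,  0.00134941, -0.00113605,  0.00051643,
        0.00060709,  0.0004514 ]), 'joint_torque': array([-5.45967814e-04, -5.96443820e+01,  1.60769675e+00, -2.81194621e+01,
        1.24063640e-02,  9.39900521e-03,  2.20753498e-05]), 'eef_pos': array([6.74528833e-01, 1.84721139e-05, 3.02909723e-01]), 'tool_rot': array([-6.04665243e-04,  7.07078611e-01,  7.07134344e-01, -7.01135913e-04]), 'contact_force': array([ 0.40106704, -0.19303426,  0.6915414 ]), 'torque': array([ 0.02620319,  0.05219244, -0.02814962]), 'grasp_force': 0.0, 'gripper_width': 1.0038546192958517}
scene {'fx': 529.1278525941747, 'fy': 529.1278525941747, 'cx': 270.75799585371294, 'cy': 205.33124481121632, 'cam_to_world': array([[ 0.3633109 , -0.76890064,  0.52611501,  1.20705944],
       [ 0.93150309,  0.31040862, -0.18960083, -0.19613488],
       [-0.01752644,  0.5589618 ,  0.82900816,  1.0268577 ],
       [ 0.        ,  0.        ,  0.        ,  1.        ]])}
side {'fx': 496.1936570918022, 'fy': 496.1936570918022, 'cx': 277.20428542681805, 'cy': 205.13555561587918, 'cam_to_world': array([[ 0.72859103,  0.4975311 , -0.47076312,  0.11696794],
       [-0.68480108,  0.51483529, -0.51574422, -0.46177596],
       [-0.01423333,  0.69814571,  0.71581421,  0.75191396],
       [ 0.        ,  0.        ,  0.        ,  1.        ]])}
```

View pics/scene0.png

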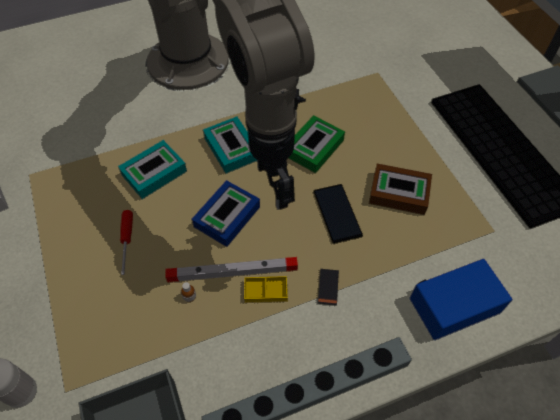

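View pics/side0.png

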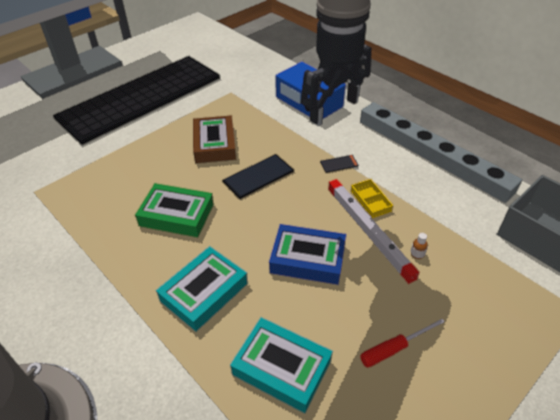

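The scene view shows the blue block at about (226,212). The fence's red ends are at (171,274) and (291,264), the driver at (126,235), the phone at (337,213), and a turquoise look-alike at (231,144). Next I'll measure poses.

```bash
cat > h.py <<'E'
from station import bot, optics
import cv2,numpy as np
def ray(n,px,z,m=None):
    m=m or optics.camera_model(n);px=np.atleast_2d(px).astype(float);T=m["cam_to_world"]
    d=np.c_[(px[:,0]-m["cx"])/m["fx"],-(px[:,1]-m["cy"])/m["fy"],-np.ones(len(px))]@T[:3,:3].T
    c=T[:3,3];return (c+d*((z-c[2])/d[:,2])[:,None])[:,:2]
def pix(n,p):
    m=optics.camera_model(n);T=np.linalg.inv(m["cam_to_world"]);q=T[:3,:3]@p+T[:3,3]
    return m["cx"]+m["fx"]*q[0]/-q[2], m["cy"]-m["fy"]*q[1]/-q[2]
def block(n,im):
    hsv=cv2.cvtColor(im,cv2.COLOR_BGR2HSV)
    mk=cv2.inRange(hsv,(108,110,30),(130,255,255))
    cs,hi=cv2.findContours(mk,cv2.RETR_CCOMP,cv2.CHAIN_APPROX_NONE)
    out=[]
    for c,h in zip(cs,hi[0]):
        if h[3]>=0 and cv2.contourArea(c)>150:
            w=ray(n,c[:,0],0.038)
            (cx,cy),(a,b),t=cv2.minAreaRect((w*1000).astype(np.float32))
            if a>b: t-=90   # t: direction (deg) of short side = block x axis
            out.append((cx,cy,(t+90)%180-90,min(a,b),max(a,b)))
    return out
def fence(n,im):
    hsv=cv2.cvtColor(im,cv2.COLOR_BGR2HSV)
    mk=cv2.inRange(hsv,(0,150,60),(8,255,255))|cv2.inRange(hsv,(172,150,60),(180,255,255))
    cs,_=cv2.findContours(mk,cv2.RETR_EXTERNAL,cv2.CHAIN_APPROX_NONE)
    for c in cs:
        if cv2.contourArea(c)>25:
            (u,v),_,_=cv2.minAreaRect(c);A=cv2.contourArea(c);V=np.median(hsv[c[:,0,1],c[:,0,0],2])
            print(n,"red",(round(u),round(v)),A,cv2.boundingRect(c),np.round(ray(n,(u,v),.024)*1000,1))
def look(names=("scene","side")):
    for n in names:
        im=optics.read_camera(n)
        for b in block(n,im): print(n,"block",np.round(b,1))
    return im
E
python3 - <<'E'
from h import *
for n in("scene","side"):
    im=cv2.imread(f"pics/{n}0.png")
    for b in block(n,im): print(n,"block",np.round(b,1))
    fence(n,im)
a=cv2.imread("pics/scene0.png")[170:300,100:360];b=cv2.imread("pics/side0.png")[150:290,250:450]
cv2.imwrite("pics/c1.png",np.vstack([cv2.resize(a,(600,300),interpolation=2),cv2.resize(b,(600,300)[:1]+(300,),interpolation=2)]))
E
```

```text
scene block [549.9 -67.   34.6  67.3 115.6]
scene red (170, 274) 91.0 (165, 268, 12, 12) [[ 653.1 -226.2]]
scene red (292, 262) 92.0 (286, 257, 12, 11) [[722.8  21.3]]
scene red (125, 225) 228.5 (120, 210, 13, 31) [[ 497.6 -290.1]]
side block [552.4 -67.1  34.5  69.6 114.8]
side red (384, 351) 690.0 (360, 335, 48, 32) [[ 496.4 -290.2]]
side red (409, 273) 220.5 (401, 263, 18, 21) [[ 650.3 -226.9]]
side red (334, 186) 86.0 (329, 179, 13, 16) [[721.7  22. ]]
```

View pics/c1.png

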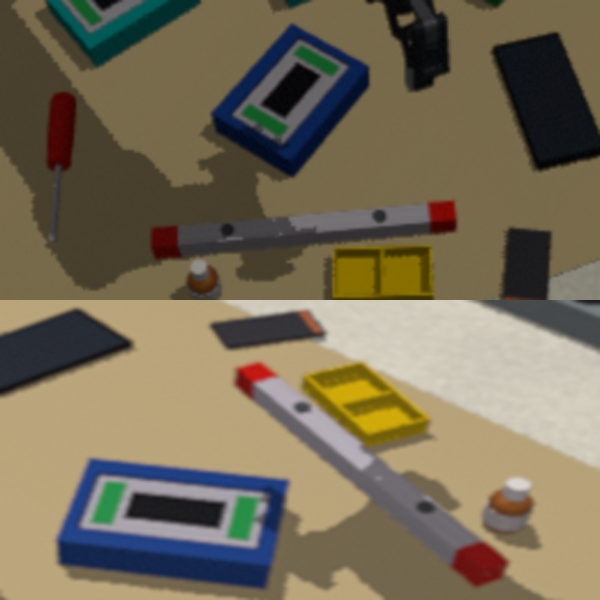

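Both views agree: the block's centre is at (551,-67) mm with its x axis at 34.5°. The fence centre is at (687,-102.5) mm with its x axis at -15.8°. So the block must turn about 50° clockwise. I'll go above the robot-side +y corner, with the fingers shut and the tool's yaw matched to the fence.

Request:
drive_tool(
  deltas=[
    {"gripper": 255, "offset": [-0.067, -0.21, 0.1], "angular": [0, 0, -0.82]},
    {"gripper": 255, "offset": [-0.067, -0.21, 0.1], "angular": [0, 0, -0.82]},
    {"gripper": 255, "offset": [-0.067, -0.21, 0.1], "angular": [0, 0, -0.82]},
    {"gripper": 255, "offset": [-0.067, -0.21, 0.1], "angular": [0, 0, -0.82]},
    {"gripper": 255, "offset": [-0.067, -0.21, 0.1], "angular": [0, 0, -0.82]},
  ],
  grip_force=60,
)

```text
t: 0.6
eef_pos: [0.4619, -0.0677, 0.2027]
tool_rot: [-0.001, 0.445, 0.896, -0.001]
contact_force: [0.0, -1.2, 0.3]
gripper_width: 0.145
grasp_force: 0.0
```

Request:
drive_tool(
  deltas=[
    {"gripper": 255, "offset": [0, 0, 0], "angular": [0, 0, -0.83]},
    {"gripper": 255, "offset": [0, 0, 0], "angular": [0, 0, -0.83]},
    {"gripper": 255, "offset": [0, 0, 0], "angular": [0, 0, -0.83]},
    {"gripper": 255, "offset": [0, 0, 0], "angular": [0, 0, -0.83]},
    {"gripper": 255, "offset": [0, 0, 0], "angular": [0, 0, -0.83]},
  ],
)

```text
t: 1.1
eef_pos: [0.4648, -0.0671, 0.2037]
tool_rot: [-0.0, 0.135, 0.991, 0.0]
contact_force: [-0.1, 0.1, 0.3]
gripper_width: 0.002
grasp_force: 0.0
```

```bash
cat >> h.py <<'E'
FO=np.array([687,-102.5]);FX=np.deg2rad(-15.8);FR=np.array([[np.cos(FX),-np.sin(FX)],[np.sin(FX),np.cos(FX)]])
def fr(p): return (np.asarray(p)[:2]-FO)@FR
def status(names=("scene","side")):
    o=bot.get_obs();p=o["eef_pos"]*1000
    from scipy.spatial.transform import Rotation as R
    q=o["tool_rot"];M=R.from_quat(q[[1,2,3,0]]).as_matrix()
    print("t",o["t"],"tcp",np.round(p,1),"fence",np.round(fr(p),1),"tool y deg",np.round(np.degrees(np.arctan2(M[1,1],M[0,1])),1),"zaxis",np.round(M[:,2],3),"w",o["gripper_width"],"F",np.round(o["contact_force"],1))
    for n in names:
        im=optics.read_camera(n);cv2.imwrite(f"pics/last_{n}.png",im)
        for b in block(n,im): print(n,"block",np.round(b,1),"fence",np.round(fr(b),1),"err deg",round((b[2]+15.8+90)%180-90,1))
E
python3 - <<'E'
from h import *
status()
print(fr([551,-67]), ray("scene",(231,144),.038)*1000,ray("scene",(153,167),.038)*1000)
E
```

```text
t 1.1 tcp [464.8 -67.1 203.7] fence [-223.5  -26.4] tool y deg 74.5 zaxis [-0.001  0.    -1.   ] w 0.0024854356464208273 F [-0.1  0.1  0.3]
scene block [549.9 -67.   34.6  67.3 115.6] fence [-141.6   -3.2] err deg 50.4
[-140.52759589   -2.87137483] [[374.21621809   5.53551464]] [[ 371.88882229 -190.10998853]]
```

Request:
drive_tool(
  deltas=[
    {"gripper": 255, "offset": [0, 0, 0.04], "angular": [0, 0, 0]},
    {"gripper": 255, "offset": [0, 0, 0.08], "angular": [0, 0, 0]},
    {"gripper": 255, "offset": [0, 0, 0.105], "angular": [0, 0, 0]},
    {"gripper": 255, "offset": [0, 0, 0.117], "angular": [0, 0, 0]},
    {"gripper": 255, "offset": [0, 0, 0.117], "angular": [0, 0, 0]},
  ],
)

```text
t: 1.7
eef_pos: [0.4642, -0.0668, 0.0857]
tool_rot: [-0.002, 0.137, 0.991, -0.0]
contact_force: [-0.9, 0.0, 1.2]
gripper_width: -0.001
grasp_force: 0.0
```

Request:
drive_tool(
  deltas=[
    {"gripper": 255, "offset": [-0.005, 0.006, 0], "angular": [0, 0, 0]},
    {"gripper": 255, "offset": [-0.01, 0.012, 0], "angular": [0, 0, 0]},
    {"gripper": 255, "offset": [-0.015, 0.017, 0], "angular": [0, 0, 0]},
    {"gripper": 255, "offset": [-0.021, 0.022, 0], "angular": [0, 0, 0]},
    {"gripper": 255, "offset": [-0.026, 0.026, 0], "angular": [0, 0, 0]},
  ],
)

```text
t: 2.2
eef_pos: [0.497, -0.0484, 0.0874]
tool_rot: [-0.001, 0.137, 0.991, -0.0]
contact_force: [-6.4, -0.0, 2.7]
gripper_width: -0.001
grasp_force: 2.6
```

Run:
```python
from h import *
status()
```

```text
t 2.2 tcp [497.  -48.4  87.4] fence [-197.5    0.3] tool y deg 74.3 zaxis [-0.001 -0.    -1.   ] w -0.0010380394988692971 F [-6.4 -0.   2.7]
scene block [570.  -65.6  22.5  67.4 114.5] fence [-122.6    3.6] err deg 38.3
```

View pics/last_scene.png

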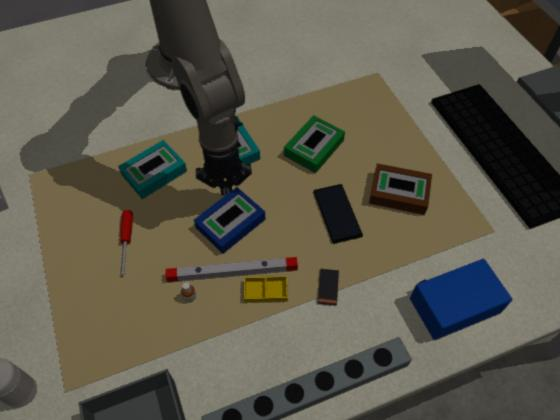

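The first corner push turned the block 12° (x axis now 22.5°) and moved it 20 mm toward the fence. Next is the opposite corner, on the fence side, which also brings the block back.

Request:
drive_tool(
  deltas=[
    {"gripper": 255, "offset": [0.01, -0.008, 0], "angular": [0, 0, 0]},
    {"gripper": 255, "offset": [0.01, -0.008, -0.04], "angular": [0, 0, 0]},
    {"gripper": 255, "offset": [0.01, -0.008, -0.08], "angular": [0, 0, 0]},
    {"gripper": 255, "offset": [-0.03, 0, -0.08], "angular": [0, 0, 0]},
    {"gripper": 255, "offset": [-0.075, 0.006, -0.08], "angular": [0, 0, 0]},
  ],
)

```text
t: 2.8
eef_pos: [0.5719, -0.0643, 0.1697]
tool_rot: [0.003, 0.137, 0.991, -0.0]
contact_force: [0.4, 0.1, 0.0]
gripper_width: -0.003
grasp_force: 0.0
```

Request:
drive_tool(
  deltas=[
    {"gripper": 255, "offset": [-0.045, 0, 0], "angular": [0, 0, 0]},
    {"gripper": 255, "offset": [-0.087, 0, 0], "angular": [0, 0, 0]},
    {"gripper": 255, "offset": [-0.087, 0, 0], "angular": [0, 0, 0]},
    {"gripper": 255, "offset": [-0.087, 0, 0], "angular": [0, 0, 0]},
  ],
)

```text
t: 3.2
eef_pos: [0.6548, -0.0882, 0.1667]
tool_rot: [0.0, 0.138, 0.99, -0.0]
contact_force: [0.4, 0.5, -0.0]
gripper_width: -0.007
grasp_force: 0.0
```

Run:
```python
from h import *
status()
```

```text
t 3.2 tcp [654.8 -88.2 166.7] fence [-34.9   5. ] tool y deg 74.2 zaxis [ 0.001 -0.    -1.   ] w -0.0065010325181403756 F [ 0.4  0.5 -0. ]
side block [573.8 -65.7  21.7  69.3 115. ] fence [-118.9    4.6] err deg 37.5
side block [888.2 327.7  -1.   43.  104.6] fence [ 76.5 468.8] err deg 14.8
```

Request:
drive_tool(
  deltas=[
    {"gripper": 255, "offset": [-0.002, 0.003, 0.04], "angular": [0, 0, 0]},
    {"gripper": 255, "offset": [-0.002, 0.003, 0.07], "angular": [0, 0, 0]},
    {"gripper": 255, "offset": [-0.002, 0.003, 0.08], "angular": [0, 0, 0]},
    {"gripper": 255, "offset": [-0.002, 0.003, 0.08], "angular": [0, 0, 0]},
  ],
)

```text
t: 3.7
eef_pos: [0.6557, -0.0846, 0.0858]
tool_rot: [-0.002, 0.137, 0.991, -0.0]
contact_force: [-1.0, 0.6, 0.5]
gripper_width: 0.002
grasp_force: 0.0
```

Request:
drive_tool(
  deltas=[
    {"gripper": 255, "offset": [0.005, -0.005, 0], "angular": [0, 0, 0]},
    {"gripper": 255, "offset": [0.009, -0.011, 0], "angular": [0, 0, 0]},
    {"gripper": 255, "offset": [0.013, -0.017, 0], "angular": [0, 0, 0]},
    {"gripper": 255, "offset": [0.017, -0.023, 0], "angular": [0, 0, 0]},
    {"gripper": 255, "offset": [0.021, -0.028, 0], "angular": [0, 0, 0]},
  ],
)

```text
t: 4.2
eef_pos: [0.6309, -0.1068, 0.0885]
tool_rot: [0.002, 0.137, 0.991, 0.0]
contact_force: [5.0, 0.7, 4.6]
gripper_width: 0.0
grasp_force: 2.6
```

Run:
```python
from h import *
status()
```

```text
t 4.2 tcp [ 630.9 -106.8   88.5] fence [-52.8 -19.4] tool y deg 74.2 zaxis [ 0.005 -0.    -1.   ] w 0.00045825754529148314 F [5.  0.7 4.6]
side block [565.1 -68.4   8.7  68.7 115. ] fence [-126.6   -0.4] err deg 24.5
side block [888.2 327.7  -1.   43.  104.6] fence [ 76.5 468.8] err deg 14.8
```

Request:
drive_tool(
  deltas=[
    {"gripper": 255, "offset": [0.005, -0.006, 0], "angular": [0, 0, 0]},
    {"gripper": 255, "offset": [0.01, -0.012, 0], "angular": [0, 0, 0]},
    {"gripper": 255, "offset": [0.015, -0.017, 0], "angular": [0, 0, 0]},
    {"gripper": 255, "offset": [0.02, -0.021, 0], "angular": [0, 0, 0]},
    {"gripper": 255, "offset": [0.025, -0.024, 0], "angular": [0, 0, 0]},
  ],
)

```text
t: 4.8
eef_pos: [0.599, -0.1232, 0.0872]
tool_rot: [0.001, 0.137, 0.991, -0.0]
contact_force: [5.5, -0.5, 3.9]
gripper_width: -0.0
grasp_force: 2.7
```

Run:
```python
from h import *
status()
```

```text
t 4.8 tcp [ 599.  -123.2   87.2] fence [-79.  -43.8] tool y deg 74.2 zaxis [ 0.001 -0.001 -1.   ] w -0.0002703995344299948 F [ 5.5 -0.5  3.9]
side block [549.9 -68.3 -10.6  67.4 116.5] fence [-141.2   -4.4] err deg 5.2
side block [888.2 327.7  -1.   43.  104.6] fence [ 76.5 468.8] err deg 14.8
```

Request:
drive_tool(
  deltas=[
    {"gripper": 255, "offset": [0.003, -0.002, 0], "angular": [0, 0, 0]},
    {"gripper": 255, "offset": [0.006, -0.004, 0], "angular": [0, 0, 0]},
    {"gripper": 255, "offset": [0.007, -0.004, 0], "angular": [0, 0, 0]},
    {"gripper": 255, "offset": [-0.006, -0.004, 0], "angular": [0, 0, 0]},
    {"gripper": 255, "offset": [-0.015, -0.004, 0], "angular": [0, 0, 0]},
  ],
)

```text
t: 5.4
eef_pos: [0.6108, -0.13, 0.0859]
tool_rot: [-0.002, 0.137, 0.991, 0.0]
contact_force: [0.5, -0.3, -0.7]
gripper_width: 0.002
grasp_force: 0.0
```

Request:
drive_tool(
  deltas=[
    {"gripper": 255, "offset": [0, 0, -0.04], "angular": [0, 0, 0]},
    {"gripper": 255, "offset": [0, 0, -0.08], "angular": [0, 0, 0]},
    {"gripper": 200, "offset": [0.045, 0.01, -0.09], "angular": [0, 0, 0]},
    {"gripper": 100, "offset": [0.09, 0.025, -0.09], "angular": [0, 0, 0]},
    {"gripper": 0, "offset": [0.135, 0.043, -0.09], "angular": [0, 0, 0]},
  ],
)

```text
t: 5.9
eef_pos: [0.4916, -0.0519, 0.1766]
tool_rot: [-0.001, 0.138, 0.99, -0.0]
contact_force: [0.8, 0.6, 0.5]
gripper_width: 0.508
grasp_force: 0.0
```

Run:
```python
from h import *
status()
```

```text
t 5.9 tcp [491.6 -51.9 176.6] fence [-201.8   -4.5] tool y deg 74.2 zaxis [-0.002 -0.    -1.   ] w 0.5082723967005425 F [0.8 0.6 0.5]
scene block [543.9 -67.6 -14.4  69.1 114.6] fence [-147.2   -5.4] err deg 1.4
```

Request:
drive_tool(
  deltas=[
    {"gripper": 0, "offset": [0.014, 0, 0], "angular": [0, 0, 0]},
    {"gripper": 0, "offset": [0.014, 0, 0.03], "angular": [0, 0, 0]},
    {"gripper": 0, "offset": [0.014, 0, 0.07], "angular": [0, 0, 0]},
    {"gripper": 0, "offset": [0.014, 0, 0.1], "angular": [0, 0, 0]},
    {"gripper": 0, "offset": [0.014, 0, 0.102], "angular": [0, 0, 0]},
  ],
)

```text
t: 6.5
eef_pos: [0.4776, -0.0485, 0.0714]
tool_rot: [-0.004, 0.137, 0.991, -0.001]
contact_force: [-0.1, 0.7, 0.2]
gripper_width: 1.001
grasp_force: 0.0
```

Request:
drive_tool(
  deltas=[
    {"gripper": 0, "offset": [-0.004, 0, 0], "angular": [0, 0, 0]},
    {"gripper": 0, "offset": [-0.009, 0, 0], "angular": [0, 0, 0]},
    {"gripper": 0, "offset": [-0.015, 0, 0], "angular": [0, 0, 0]},
    {"gripper": 0, "offset": [-0.022, 0, 0], "angular": [0, 0, 0]},
    {"gripper": 0, "offset": [-0.03, 0, 0], "angular": [0, 0, 0]},
  ],
)

```text
t: 7.0
eef_pos: [0.5085, -0.0566, 0.0758]
tool_rot: [-0.001, 0.137, 0.991, -0.0]
contact_force: [-6.9, 2.2, 3.9]
gripper_width: 1.001
grasp_force: 3.3
```

Run:
```python
from h import *
status()
```

```text
t 7.0 tcp [508.5 -56.6  75.8] fence [-184.3   -4.4] tool y deg 74.2 zaxis [-0.003 -0.    -1.   ] w 1.0011601430866075 F [-6.9  2.2  3.9]
scene block [564.3 -74.3 -15.8  69.  114.9] fence [-125.8   -6.3] err deg -0.0
```

View pics/last_side.png

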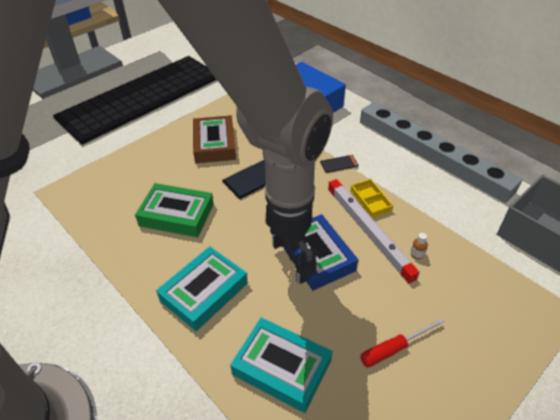

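The block is square to the fence (0.0°) with two-finger contact, about 67 mm short of seating. I'll push straight on.

Request:
drive_tool(
  deltas=[
    {"gripper": 0, "offset": [-0.01, 0, 0], "angular": [0, 0, 0]},
    {"gripper": 0, "offset": [-0.022, 0, 0], "angular": [0, 0, 0]},
    {"gripper": 0, "offset": [-0.034, 0, 0], "angular": [0, 0, 0]},
    {"gripper": 0, "offset": [-0.046, 0, 0], "angular": [0, 0, 0]},
    {"gripper": 0, "offset": [-0.056, 0, 0], "angular": [0, 0, 0]},
  ],
)

```text
t: 7.6
eef_pos: [0.5636, -0.0721, 0.0753]
tool_rot: [-0.0, 0.137, 0.991, -0.0]
contact_force: [-6.5, 1.4, 5.4]
gripper_width: 1.003
grasp_force: 3.7
```

Request:
drive_tool(
  deltas=[
    {"gripper": 0, "offset": [-0.002, 0, 0], "angular": [0, 0, 0]},
    {"gripper": 0, "offset": [-0.004, 0, 0], "angular": [0, 0, 0]},
    {"gripper": 0, "offset": [-0.006, 0, 0], "angular": [0, 0, 0]},
  ],
)

```text
t: 7.9
eef_pos: [0.5679, -0.0733, 0.075]
tool_rot: [-0.001, 0.137, 0.991, -0.0]
contact_force: [-7.6, 0.5, 6.4]
gripper_width: 1.002
grasp_force: 4.0
```

Request:
drive_tool(
  deltas=[
    {"gripper": 0, "offset": [-0.001, 0, 0], "angular": [0, 0, 0]},
    {"gripper": 0, "offset": [-0.002, 0, 0], "angular": [0, 0, 0]},
    {"gripper": 0, "offset": [-0.003, 0, 0], "angular": [0, 0, 0]},
  ],
)

```text
t: 8.2
eef_pos: [0.5709, -0.074, 0.075]
tool_rot: [-0.001, 0.137, 0.991, -0.0]
contact_force: [-6.9, 2.5, 3.7]
gripper_width: 1.002
grasp_force: 3.6
```

Run:
```python
from h import *
status()
```

```text
t 8.2 tcp [570.9 -74.   75. ] fence [-119.5   -4.2] tool y deg 74.3 zaxis [-0.002  0.    -1.   ] w 1.0022382080291754 F [-6.9  2.5  3.7]
scene block [626.7 -91.7 -15.6  68.3 114.5] fence [-61.  -6.] err deg 0.2
```

Still about 3 mm to go, so I'll creep until the force rises.

Request:
drive_tool(
  deltas=[
    {"gripper": 0, "offset": [-0.001, 0, 0], "angular": [0, 0, 0]},
    {"gripper": 0, "offset": [-0.002, 0, 0], "angular": [0, 0, 0]},
    {"gripper": 0, "offset": [-0.002, 0, 0], "angular": [0, 0, 0]},
  ],
)

```text
t: 8.6
eef_pos: [0.5731, -0.0746, 0.075]
tool_rot: [-0.001, 0.137, 0.991, -0.0]
contact_force: [-6.1, 1.5, 3.8]
gripper_width: 0.998
grasp_force: 2.9
```

Request:
drive_tool(
  deltas=[
    {"gripper": 0, "offset": [-0.001, 0, 0], "angular": [0, 0, 0]},
    {"gripper": 0, "offset": [-0.001, 0, 0], "angular": [0, 0, 0]},
  ],
)

```text
t: 8.8
eef_pos: [0.574, -0.0749, 0.075]
tool_rot: [-0.001, 0.137, 0.991, -0.0]
contact_force: [-5.5, 1.7, 3.2]
gripper_width: 1.004
grasp_force: 3.0
```

Request:
drive_tool(
  deltas=[
    {"gripper": 0, "offset": [-0.001, 0, 0], "angular": [0, 0, 0]},
    {"gripper": 0, "offset": [-0.001, 0, 0], "angular": [0, 0, 0]},
  ],
)

```text
t: 9.0
eef_pos: [0.5744, -0.075, 0.075]
tool_rot: [-0.001, 0.137, 0.991, -0.0]
contact_force: [-8.2, 2.7, 4.9]
gripper_width: 0.998
grasp_force: 4.0
```

Request:
drive_tool(
  deltas=[
    {"gripper": 0, "offset": [-0.001, 0, 0], "angular": [0, 0, 0]},
    {"gripper": 0, "offset": [-0.001, 0, 0], "angular": [0, 0, 0]},
  ],
)

```text
t: 9.2
eef_pos: [0.5745, -0.075, 0.0749]
tool_rot: [-0.002, 0.137, 0.991, -0.0]
contact_force: [-10.4, 3.2, 7.7]
gripper_width: 0.999
grasp_force: 5.4
```

The motion has stalled while the force rises, so the block is touching the fence. I'll press a little to seat it flat.

Request:
drive_tool(
  deltas=[
    {"gripper": 0, "offset": [-0.002, 0, 0], "angular": [0, 0, 0]},
    {"gripper": 0, "offset": [-0.004, 0, 0], "angular": [0, 0, 0]},
    {"gripper": 0, "offset": [-0.004, 0, 0], "angular": [0, 0, 0]},
  ],
)

```text
t: 9.5
eef_pos: [0.5749, -0.0752, 0.074]
tool_rot: [-0.006, 0.137, 0.991, -0.0]
contact_force: [-18.6, 4.5, 13.6]
gripper_width: 1.003
grasp_force: 10.2
```

Run:
```python
from h import *
status(("scene",))
```

```text
t 9.5 tcp [574.9 -75.2  74. ] fence [-115.3   -4.3] tool y deg 74.3 zaxis [-0.013  0.001 -1.   ] w 1.0028642194100787 F [-18.6   4.5  13.6]
scene block [630.2 -92.4 -15.9  68.5 114.5] fence [-57.4  -5.8] err deg -0.1
```

Request:
drive_tool(
  deltas=[
    {"gripper": 0, "offset": [0.003, 0, 0], "angular": [0, 0, 0]},
    {"gripper": 0, "offset": [0.01, 0, 0], "angular": [0, 0, 0]},
    {"gripper": 0, "offset": [0.03, 0, 0], "angular": [0, 0, 0]},
    {"gripper": 0, "offset": [0.06, 0, 0], "angular": [0, 0, 0]},
    {"gripper": 0, "offset": [0.08, 0, -0.02], "angular": [0, 0, 0]},
  ],
)

```text
t: 10.05
eef_pos: [0.5018, -0.0547, 0.0939]
tool_rot: [-0.001, 0.137, 0.991, -0.0]
contact_force: [-0.3, 0.5, -0.4]
gripper_width: 0.999
grasp_force: 0.0
```

Request:
drive_tool(
  deltas=[
    {"gripper": 0, "offset": [0.01, 0, -0.04], "angular": [0, 0, 0]},
    {"gripper": 0, "offset": [0.02, 0, -0.08], "angular": [0, 0, 0]},
    {"gripper": 0, "offset": [0.02, 0, -0.12], "angular": [0, 0, 0]},
    {"gripper": 0, "offset": [0.02, 0, -0.12], "angular": [0, 0, 0]},
    {"gripper": 0, "offset": [0.02, 0, -0.12], "angular": [0, 0, 0]},
  ],
)

```text
t: 10.55
eef_pos: [0.4859, -0.0499, 0.2165]
tool_rot: [0.003, 0.137, 0.991, 0.0]
contact_force: [0.4, -0.5, -0.8]
gripper_width: 0.999
grasp_force: 0.0
```

Run:
```python
from h import *
status()
a=cv2.imread("pics/last_scene.png");b=cv2.imread("pics/last_side.png")
fence("scene",a)
cv2.imwrite("pics/c2.png",np.vstack([cv2.resize(a[180:310,110:370],(600,300),interpolation=2),cv2.resize(b[150:290,250:450],(600,300),interpolation=2)]))
```

```text
t 10.55 tcp [485.9 -49.9 216.5] fence [-207.8   -4.1] tool y deg 74.2 zaxis [ 0.006 -0.001 -1.   ] w 0.9987299166838617 F [ 0.4 -0.5 -0.8]
scene block [630.2 -92.4 -15.8  68.2 114.4] fence [-57.4  -5.8] err deg -0.0
side block [632.9 -92.1 -15.9  67.9 116.9] fence [-54.8  -4.7] err deg -0.1
scene red (170, 272) 94.0 (165, 268, 12, 10) [[ 650.8 -225.6]]
scene red (292, 263) 87.5 (286, 257, 12, 13) [[725.   20.4]]
scene red (126, 225) 283.5 (120, 210, 13, 31) [[ 498.9 -287.5]]
```

View pics/c2.png

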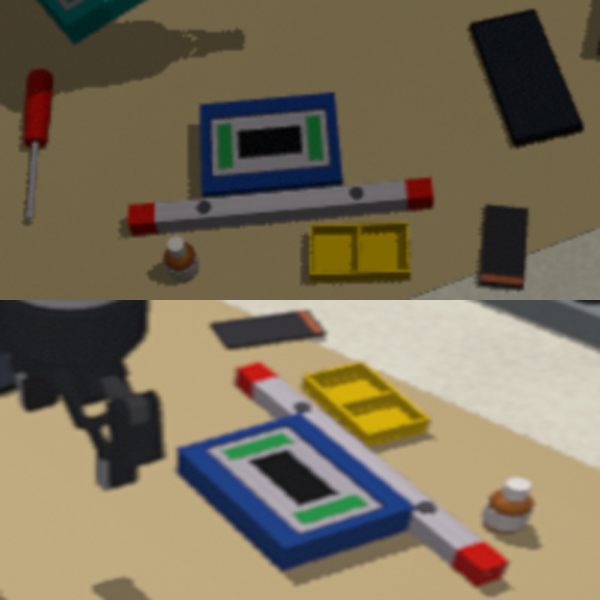

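The pictures show the block flat against the fence between the red ends. The fingers are clear and the bystanders haven't moved.

```bash
python3 -c "
from station import bot
print(bot.hand_in())"
```

```text
the job is handed in; nothing more can be done
None
```

The blue block was turned by two opposite corners, pushed flat against the fence between the red ends (within about 0.1° of square), the fingers were drawn back, and the job was handed in at about 10.7 s.

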